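# Load an adapter into a lipped test pot and tuck its round cover in

### The job

Lay the small pale stepped metal adapter in the well of the round test pot, then close the pot with its round cover: slip one edge of the cover under the retaining lip and lower the opposite edge until the cover lies flat on its seat inside the rim. Let go of everything and leave the battery cell, the black plug and the jar where they are.

Things in the scene. Friction and masses are not known exactly. Their poses are not given: they have to be found in the camera images.
- pot_seat (a point): Fixed round aluminium test pot, 108 mm across. The point: on its vertical axis at the height of the seat (shoulder for the cover), 23 mm above the desk; +x points to the middle of the lip, z up. Above the seat: counterbore 94 mm across, rim wall 7 mm thick, 8 mm high. Below: open well 72 mm across, 18 mm deep.
- pot_lip (a point): Middle of the inner edge of the pot's retaining lip, on its underside: 37 mm from the pot's axis along +x, 11 mm above the seat. The flat lip is 4 mm thick, spans 100 degrees of the rim (50 either side of +x) and reaches 10 mm inward over the counterbore at this radius all along. A coaxial socket sticks out 12 mm outside behind it.
- cover_c (a point): Loose pot cover, 100 to 160 g: dark steel disc 90 mm across, 6 mm thick, with an upright grip bar across its top: 10 mm thick (along x), 44 mm long (along y), top 34 mm above the disc's underside. Starts flat on the desk, bar up. Point: on the disc's axis, inside the bar, 17 mm above the underside; z is the axis, bar side. It fits the seat at any yaw.
- adapter_c (a point): The adapter: a pale metal stepped barrel lying on its side, 14 x 36 x 14 mm, long along this frame's y; it behaves as a block with flat sides and does not roll. The point is its centre, 7 mm above what it lies on. It starts in any one of three places (the cell and the plug are in the other two).
- cell_c (a point): Bystander: a plain dark battery cell lying on its side, 14 x 50 x 14 mm, long along y, loose. The point is its centre. Not to be moved.
- plug_c (a point): Bystander: a black round plug with a pale band lying on its side, 18 x 60 x 18 mm, long along y, loose. The point is its centre. Not to be moved.
- jar_c (a point): Bystander: a brown jar with a green cap standing upright, 70 mm across and 67 mm high, loose. The point is its centre, 33 mm above the desk. It stands near one of the three places where the adapter may lie. Not to be moved.

How it is judged:
By the outcome, as a careful person would: the job done as asked, in the order asked, and still so for the second after the job is handed in, with the robot touching nothing.
It also fails if it takes over 54 s, if anything falls off the work surface, if the arm or the gripper's body presses on something with over 40 N, if the wrist force passes 120 N, or if a joint passes its speed limit or range.

### The arm

A 6-joint arm with a two-finger parallel gripper is mounted at the origin on a cart in front of the work surface, level with it; the furniture and walls round the work are solid. World frame = base frame: x ahead of the robot, y to its left, z up, the work surface at z = 0. Lengths are in mm, angles in rad, forces in N, time in s.
With the tool pointing down it reaches from about 425 to 950 mm from the base axis. Payload 3.5 kg.
Tool frame: the origin (TCP) lies on the centre line of the jaws, within the pads' length; the fingertips stand 22 mm ahead of it and the grasp point (between the pads) lies 3 mm ahead of it; z points along the fingers, y is the direction in which the jaws open and shut (so a half turn about z gives the same grasp; the last joint's range is limited). The gripper opens to 85 mm and grips with 20 to 120 N. Pads are 22 mm wide; open, the fingers measure 114 mm over their backs; the gripper's body (76 mm by 85 mm) begins 54 mm behind the grasp point. The pads swing forward as they close: fully open they stand 13 mm farther back than shut.
Start: joints at [-0.15, 0.286, 1.577, -0, 1.279, -0.15], TCP at [674.986, 0.032, 253.325] pointing down, gripper open.
Joint ranges: [-2.77, 2.77], [-0.9, 2.22], [0.21, 2.48], [-1.53, 4.67], [0.24, 2.81], [-2.84, 2.84]. Speed limits (rad/s): [2.79, 2.79, 3.14, 3.14, 3.14, 3.14].

### API

Orientations are given as a rotation vector (axis times angle).
In Python, from cell import r gives the robot as it stands.
- The arm moves only by the tool jog_arm, never from a script. Its argument "deltas" is one flat list of numbers, 7 for each row, row after row: the closure, from 0 (fully open) to 1 (shut), then the shift along the tool's x, y, z in cm, then the turn, a rotation vector about the tool's x, y, z in degrees. In form: [hand, dx, dy, dz, rx, ry, rz, hand, dx, dy, dz, rx, ry, rz, ...]. A call has 1 to 10 rows; each row shifts and turns the commanded pose from where the row before left it, along the tool's axes as they then stand; what a row does not reach is not made up. A row lasts 1/8 s, in which the tool goes at most 62.5 mm and 10.7 degrees, less where a joint would pass 70% of its speed; a pose out of reach is approached as far as the arm can. A call with a gripper value outside its range is refused whole. The fingers move at their own pace and stop on an object; "newtons" is the grip in N (left out, the last holds). Time passes only in rows, so rows that do not move let the fingers close. It gives the time, the measured TCP pose, the force and the opening at its end, in the units of the state.
- r.observe(): the state, without advancing time (a new reading comes with each control period).
- r.get_image(name): name is "scene" or "side" or "wrist"; returns a dict with "img" (400x640x3 uint8, red, green, blue), "intrinsics" (3x3 intrinsics, pixels), "k1" (the pictures are not rectified: a ray, as slopes to the right and down, at radius r is drawn at 1 + k1 r^2 times it, then the intrinsics apply), "T" (4x4, takes a point from camera to world coordinates); the wrist camera has in their place "hand_eye" (4x4, takes a point from camera to tool coordinates, whose origin is the TCP and whose axes are the flange's). Camera axes: x right, y down, z forward; pixel columns grow to the right and rows downward; lengths in mm; the calibration is good to about 2 mm. A picture is of the moment at which its call begins: read the wrist's pose just before it. There is no depth.
- r.job_done(): hands the job in, once; it reports no verdict.
Trained networks look in the newest picture that a camera, given by its name, has taken for a name from the list of things; names that differ only in an ending like _2 or _b are one class to them, and where a whole thing is asked for, a point or a joint stands for the part that bears it (a point fixed in the world has none). Each returns a list of dicts, best first, with "confidence" (0 to 1); they miss things now and then, are a little off and sometimes report something else, mostly with a low value. They report only what shows in the picture. A call takes as long as a camera call.
- r.boxes_of(camera, thing): "extent" ([left, top, width, height] in pixels, round what is visible of it).
- r.trace(camera, thing): "region" (400x640 bool, what is visible of it) and "extent" ([left, top, width, height] in pixels, round what is visible of it).
The state is a dict: "time_s": time; "joints": joint angles; "qvel": joint speeds; "joint_torque": joint torques, N m; "tool_pos": TCP position; "orientation": TCP orientation; "wrist_force": force on the tool from outside, world axes, zero at the start; "moment": the same for the moment, N m; "gripper_width": opening from 0.0 (shut) to 1.0 (fully open).
Only numpy, scipy, OpenCV 4.12 (cv2) and the standard library are available. Lean on these libraries where they do the work, as an engineer would, in place of code of your own. Each camera call takes 0.05 s, during which the arm holds its last target.

## Working session

There is one attempt and no reset: what is moved stays moved. The work goes in short steps, Python scripts to look and compute and a tool call to move; the robot and the scene stay as the last step left them, time stands still between calls to the robot, and variables do not carry over. Pictures are saved under pics/ and viewed, and the job is handed in when it is done.

Besides the shell and the picture viewer there is one more tool, called after "Emit:" by a JSON object that holds its "name" and its "arguments". jog_arm: Moves the arm, as the interface text tells. Its arguments: {"type":"object","properties":{"deltas":{"type":"array"},"newtons":{"type":"number"}},"required":["deltas"]}

```bash
mkdir -p pics; ls; cat > h.py <<'E'
import numpy as np, cv2
from cell import r
from scipy.spatial.transform import Rotation as R
def pose():
    o=r.observe(); T=np.eye(4); T[:3,:3]=R.from_rotvec(o['orientation']).as_matrix(); T[:3,3]=o['tool_pos']; return T,o
def shot(n,f=None):
    T,o=pose(); d=r.get_image(n)
    if n=='wrist': d['T']=T@np.array(d['hand_eye'])
    if f: cv2.imwrite('pics/'+f,d['img'][:,:,::-1])
    return d
def undist(d,uv):
    K=np.array(d['intrinsics']); uv=np.atleast_2d(np.float64(uv))
    return cv2.undistortPointsIter(uv.reshape(-1,1,2),K,np.array([d['k1'],0,0,0.]),None,None,(3,100,1e-10)).reshape(-1,2)
def topl(d,uv,z):
    s=undist(d,uv); T=np.array(d['T']); D=np.c_[s,np.ones(len(s))]@T[:3,:3].T; c=T[:3,3]
    return c+D*((z-c[2])/D[:,2])[:,None]
def proj(d,P):
    T=np.linalg.inv(d['T']); P=np.atleast_2d(P)@T[:3,:3].T+T[:3,3]
    s=P[:,:2]/P[:,2:]; rr=(s**2).sum(1,keepdims=True); s=s*(1+d['k1']*rr); K=np.array(d['intrinsics'])
    return s@K[:2,:2].T+K[:2,2]
E
python3 - <<'E'
from h import *
for n in ['scene','side','wrist']:
    d=shot(n,n+'0.png'); print(n,np.round(d['T'],3).tolist(),d['k1'],np.array(d['intrinsics']).tolist())
    for t in ['pot_seat','pot_lip','cover_c','adapter_c','cell_c','plug_c','jar_c']:
        try: print(t,[(b['extent'],round(b['confidence'],2)) for b in r.boxes_of(n,t)][:3])
        except Exception as e: print(t,e)
print(r.observe()['time_s'])
E
```

```text
pics
scene [[0.435, -0.562, 0.704, -64.161], [-0.901, -0.267, 0.343, -378.351], [-0.005, -0.783, -0.622, 590.842], [0.0, 0.0, 0.0, 1.0]] -0.0822897146205309 [[443.3690716622468, 0.0, 311.87918475889364], [0.0, 443.3690716622468, 202.474556990937], [0.0, 0.0, 1.0]]
pot_seat [([388.2, 218.0, 61.3, 56.2], 0.63), ([184.9, 223.7, 16.9, 20.7], 0.3)]
pot_lip [([384.1, 217.3, 64.3, 54.5], 0.81)]
cover_c [([238.9, 181.2, 40.2, 27.3], 0.86), ([353.1, 192.0, 14.2, 11.0], 0.44)]
adapter_c []
cell_c [([184.5, 219.9, 18.9, 26.0], 0.5)]
plug_c [([373.2, 303.5, 38.6, 21.8], 0.93)]
jar_c [([214.6, 222.0, 37.4, 45.6], 0.72)]
side [[0.717, 0.614, -0.331, 844.371], [0.697, -0.624, 0.353, -426.599], [0.01, -0.484, -0.875, 851.565], [0.0, 0.0, 0.0, 1.0]] -0.07563827259082492 [[410.3926097288672, 0.0, 309.4773570822915], [0.0, 410.3926097288672, 194.17048966854276], [0.0, 0.0, 1.0]]
pot_seat [([226.3, 236.0, 50.4, 50.0], 0.95)]
pot_lip [([226.4, 236.8, 50.1, 50.4], 0.78)]
cover_c [([347.0, 154.0, 36.7, 32.2], 0.66)]
adapter_c [([325.9, 246.6, 15.5, 7.3], 0.57), ([288.0, 118.4, 29.6, 34.0], 0.19)]
cell_c [([323.9, 117.1, 21.0, 11.3], 0.51)]
plug_c [([196.3, 204.1, 11.6, 23.8], 0.6)]
jar_c [([286.0, 118.5, 29.8, 34.7], 0.79)]
wrist [[1.0, 0.0, -0.001, 674.349], [0.0, -0.951, -0.309, 79.512], [-0.001, 0.309, -0.951, 372.847], [0.0, 0.0, 0.0, 1.0]] 0.01847074093004402 [[343.65423614290756, 0.0, 316.65249911163926], [0.0, 343.65423614290756, 205.94116250486437], [0.0, 0.0, 1.0]]
pot_seat [([194.7, 352.6, 72.6, 45.6], 0.79)]
pot_lip [([197.0, 348.1, 72.5, 51.9], 0.69)]
cover_c [([173.8, 65.7, 89.1, 91.6], 0.74)]
adapter_c [([289.9, 273.2, 23.4, 29.1], 0.72)]
cell_c [([195.8, 352.5, 70.3, 47.4], 0.42)]
plug_c []
jar_c [([0.0, 131.6, 97.0, 69.2], 0.57)]
1.2
```

View pics/scene0.png

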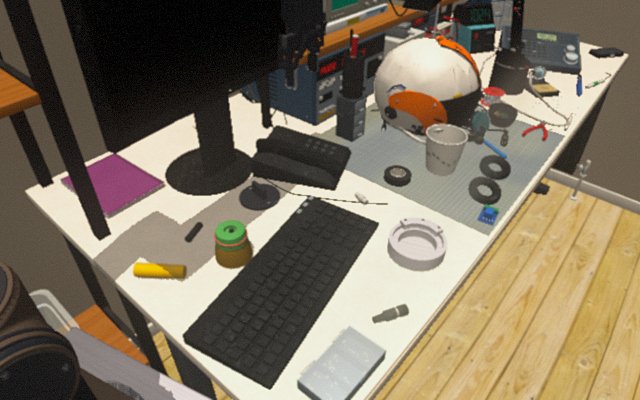

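View pics/side0.png

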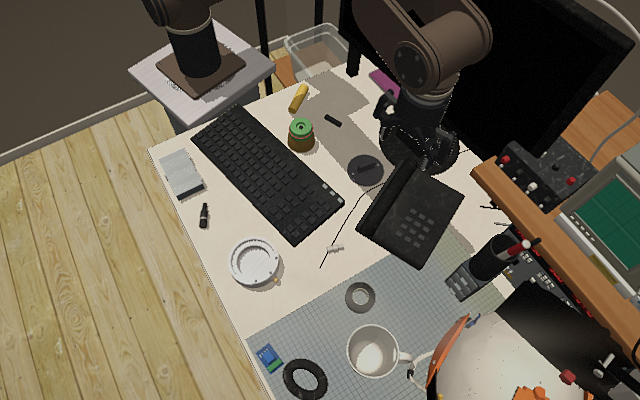

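View pics/wrist0.png

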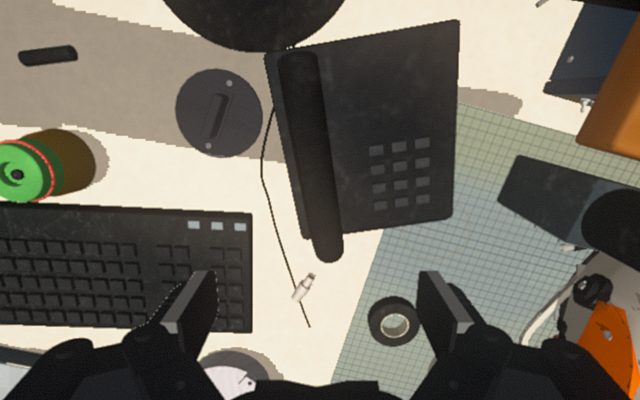

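```bash
python3 - <<'E'
from h import *
for n in ['scene','side','wrist']:
    d=shot(n)
    for t,z in [('adapter_c',7),('cover_c',3),('pot_seat',32),('jar_c',67),('plug_c',9),('cell_c',7)]:
        for b in r.trace(n,t)[:1]:
            m=b['region'].astype(np.uint8); c=max(cv2.findContours(m,0,2)[0],key=cv2.contourArea)
            cc=cv2.moments(m,True); cen=[cc['m10']/cc['m00'],cc['m01']/cc['m00']]
            W=topl(d,c.reshape(-1,2),z)[:,:2]; rect=cv2.minAreaRect(W.astype(np.float32))
            print(n,t,round(b['confidence'],2),np.round(cen),'cen',np.round(topl(d,[cen],z)[0],1),'rect',np.round(rect[0],1),np.round(rect[1],1),round(rect[2],1))
    cv2.imwrite(f'pics/{n}_x.png',cv2.resize(d['img'][:,:,::-1][{'scene':slice(170,290),'side':slice(130,300),'wrist':slice(230,400)}[n],{'scene':slice(220,460),'side':slice(200,400),'wrist':slice(180,400)}[n]],None,None,3,3,2))
print(r.observe()['time_s'])
E
```

```text
scene adapter_c 0.63 [361. 198.] cen [ 655.8 -145.2    7. ] rect [ 656.1 -144.5] [45.5 15.2] 53.2
scene cover_c 0.9 [259. 197.] cen [570.2  59.5   3. ] rect [571.8  59.7] [96.4 90.8] 0.1
scene pot_seat 0.66 [417. 244.] cen [ 541.4 -294.8   32. ] rect [ 546.1 -293.9] [144.5 105.3] 12.5
scene jar_c 0.59 [232. 245.] cen [366.  -17.7  67. ] rect [370.  -13.3] [123.7  65. ] 43.2
scene plug_c 0.69 [391. 314.] cen [ 390.3 -298.6    9. ] rect [ 388.2 -298.1] [21.6 66.2] 49.4
scene cell_c 0.45 [193. 233.] cen [410.1 113.5   7. ] rect [411.6 114.2] [52.  15.1] 8.6
side cover_c 0.83 [365. 171.] cen [574.3  59.5   3. ] rect [574.5  59.4] [89.9 92.6] 44.6
side pot_seat 0.88 [253. 262.] cen [ 563.2 -294.7   32. ] rect [ 560.7 -294.2] [106.9 113.8] 49.5
side jar_c 0.74 [301. 135.] cen [421.2 -10.   67. ] rect [419.2  -8.1] [ 63.6 101.1] 43.9
side plug_c 0.53 [204. 216.] cen [ 392.8 -297.     9. ] rect [ 389.7 -296. ] [18.2 61.7] 51.0
side cell_c 0.45 [332. 120.] cen [412.2 115.5   7. ] rect [413.4 115.5] [52.6 20. ] 5.9
wrist adapter_c 0.83 [302. 289.] cen [ 656.7 -144.9    7. ] rect [ 657.4 -144.5] [39.5 13.6] 50.8
wrist cover_c 0.78 [218. 113.] cen [572.1  60.8   3. ] rect [572.5  58.9] [88.1 88. ] 21.6
wrist pot_seat 0.74 [233. 372.] cen [ 571.3 -245.9   32. ] rect [ 573.4 -244.2] [68.9 71.1] 28.3
wrist jar_c 0.88 [ 44. 165.] cen [431.3  18.4  67. ] rect [427.8  17.7] [96.9 58.9] 12.1
wrist cell_c 0.64 [48. 55.] cen [414.4 114.3   7. ] rect [413.5 114.3] [55.8 15.2] 4.1
2.25
```

```bash
python3 -c "
import cv2
for n in ['scene','side','wrist']: print(cv2.imread(f'pics/{n}_x.png').shape)"
```

```text
(360, 720, 3)
(510, 600, 3)
(510, 660, 3)
```

View pics/scene_x.png

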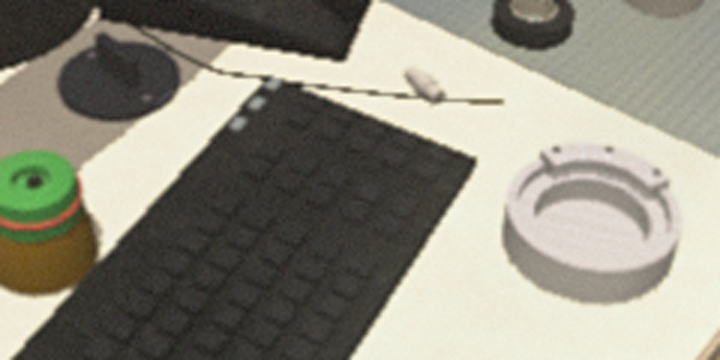

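View pics/side_x.png

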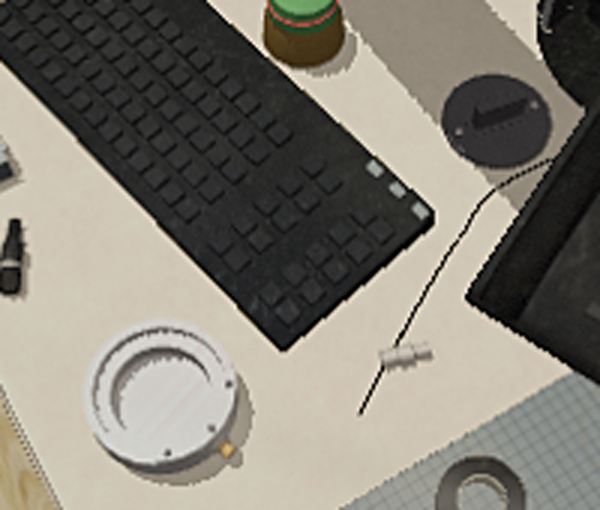

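View pics/wrist_x.png

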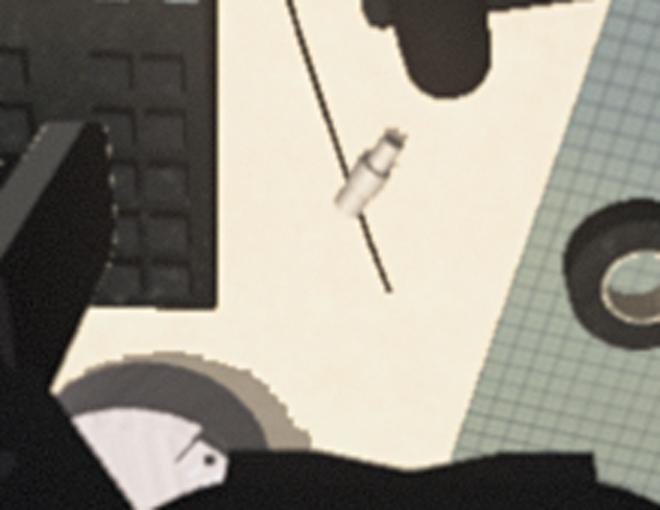

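```bash
python3 - <<'E'
from h import *
from scipy.optimize import minimize
D={n:shot(n) for n in ['scene','side']}
c=D['side']; print('holes side',np.round(topl(c,[[256,281],[270.3,272.7],[276.3,258]],38),1).tolist(),'socket',np.round(topl(c,[[276,280.7]],15),1).tolist())
c=D['scene']; print('holes scene',np.round(topl(c,[[405.3,220],[422.7,220],[438.7,227.3]],38),1).tolist())
M={}
for n in D:
    M[n]=r.trace(n,'pot_seat')[0]['region']
a=np.linspace(0,2*np.pi,120,endpoint=False)
def sil(n,x,y,th,s=4):
    P=[]
    for z,rr,sel in [(0,54,a),(31,54,a),(38,54,th+np.linspace(-.87,.87,40))]:
        P.append(np.c_[x+rr*np.cos(sel),y+rr*np.sin(sel),np.full(len(sel),z)])
    q=proj(D[n],np.vstack(P)); h=cv2.convexHull(q.astype(np.float32))[:,0]
    m=np.zeros((400*s,640*s),np.uint8); cv2.fillConvexPoly(m,np.int32(np.round((h+.5)*s)),1); return m.astype(bool)
for ns in (['scene'],['side'],['scene','side']):
    MM={n:cv2.resize(M[n].astype(np.uint8),None,None,4,4,0).astype(bool) if 0 else np.kron(M[n].astype(np.uint8),np.ones((4,4),np.uint8)).astype(bool) for n in ns}
    f=lambda p:sum((sil(n,p[0],p[1],.8)^MM[n]).sum() for n in ns)
    b=minimize(f,[555,-295],method='Nelder-Mead',options=dict(initial_simplex=[[550,-290],[565,-295],[552,-305]]))
    print(ns,b.x,b.fun/16,[M[n].sum() for n in ns])
print(r.observe()['time_s'])
E
```

```text
holes side [[599.6, -318.9, 38.0], [607.5, -286.4, 38.0], [593.2, -255.7, 38.0]] socket [[622.0, -286.0, 15.0]]
holes scene [[589.9, -258.4, 38.0], [604.2, -288.7, 38.0], [596.5, -321.6, 38.0]]
['scene'] [ 560.31827072 -291.92688004] 219.625 [np.int64(2448)]
['side'] [ 556.78699926 -292.08658387] 101.75 [np.int64(2191)]
['scene', 'side'] [ 557.52159712 -292.38833552] 356.5625 [np.int64(2448), np.int64(2191)]
2.45
```

```bash
python3 - <<'E'
from h import *
T,o=pose(); print(np.round(T,3)); 
D={n:shot(n) for n in ['scene','side','wrist']}
print(np.round(D['wrist']['hand_eye'],2))
d=D['wrist']
print('bar ends top z34',np.round(topl(d,[[208,138],[228,92]],20),1))
cv2.imwrite('pics/cov.png',cv2.resize(d['img'][60:165,165:275,::-1],None,None,5,5,cv2.INTER_CUBIC))
cv2.imwrite('pics/sc1.png',cv2.resize(D['scene']['img'][0:220,0:360,::-1],None,None,2.2,2.2,2))
cv2.imwrite('pics/si1.png',cv2.resize(D['side']['img'][0:220,260:640,::-1],None,None,2,2,2))
E
```

```text
[[ 0.00000e+00  1.00000e+00  0.00000e+00  6.74991e+02]
 [ 1.00000e+00 -0.00000e+00 -0.00000e+00  1.60000e-02]
 [-0.00000e+00  0.00000e+00 -1.00000e+00  2.53334e+02]
 [ 0.00000e+00  0.00000e+00  0.00000e+00  1.00000e+00]]
[[   0.     -0.95   -0.31   79.49]
 [   1.      0.     -0.     -0.64]
 [   0.     -0.31    0.95 -119.47]
 [   0.      0.      0.      1.  ]]
bar ends top z34 [[564.1  37.2  20. ]
 [587.9  81.3  20. ]]
```

View pics/cov.png

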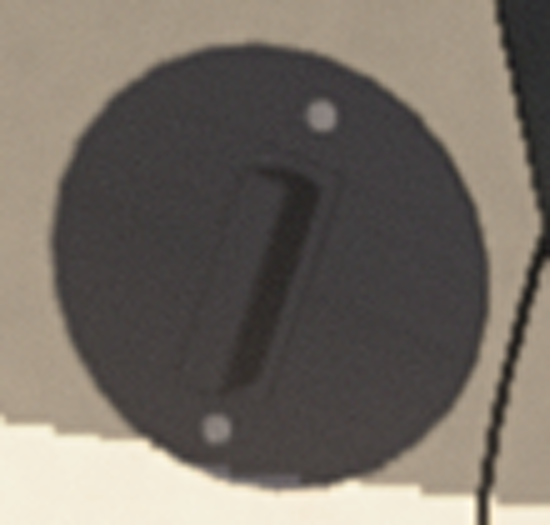

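View pics/sc1.png

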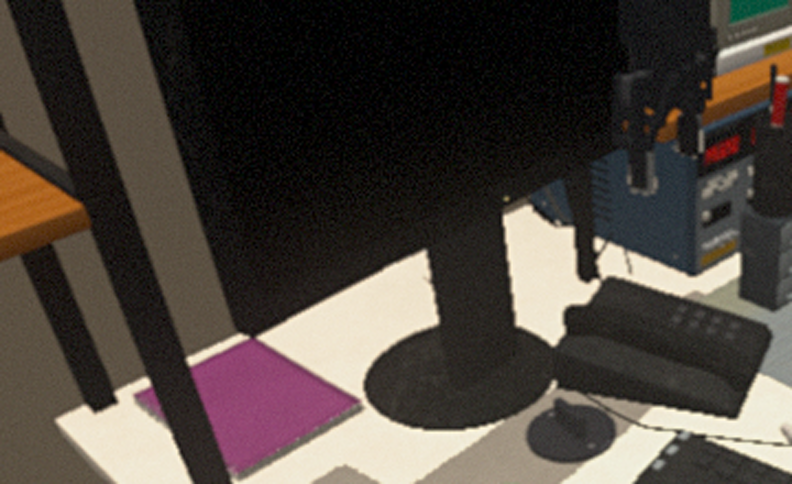

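View pics/si1.png

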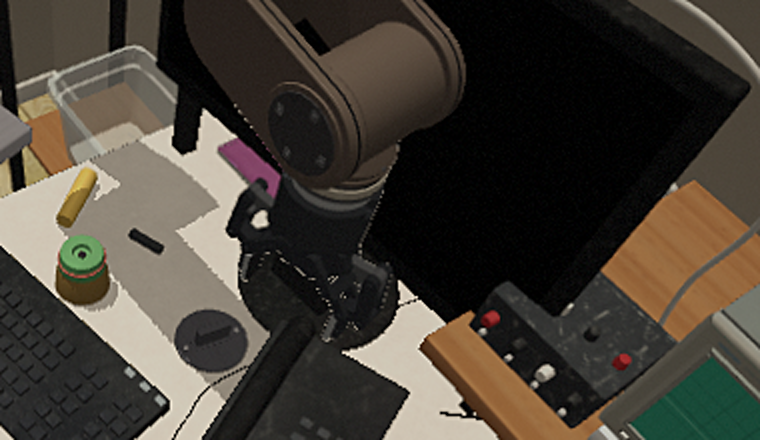

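```bash
python3 - <<'E'
from h import *
D={n:shot(n) for n in ['scene','side','wrist']}
P=topl(D['wrist'],[[229.3,83.1],[208.3,145.5]],6); print(P,P.mean(0)); v=P[0]-P[1]; print('bar ang',np.degrees(np.arctan2(v[1],v[0])))
def tri(uvs):
    A=np.zeros((3,3));b=np.zeros(3)
    for n,uv in uvs.items():
        d=D[n]; s=undist(d,[uv])[0]; T=np.array(d['T']); k=T[:3,:3]@[*s,1]; k/=np.linalg.norm(k); Q=np.eye(3)-np.outer(k,k); A+=Q;b+=Q@T[:3,3]
    return np.linalg.solve(A,b)
print('screen corner',tri({'scene':(111,152),'side':(340,32)}))
print('base',topl(D['scene'],[[209,171],[166,172],[252,168],[210,194]],5))
E
```

```text
[[586.45752477  89.85885249   6.        ]
 [559.25207057  27.68869435   6.        ]] [572.85479767  58.77377342   6.        ]
bar ang 66.365973473369
screen corner [348.59685906 194.99866497 206.67645109]
base [[602.2294042  214.75535497   5.        ]
 [555.29780181 305.351481     5.        ]
 [656.160167   129.42879408   5.        ]
 [529.99048961 159.2339919    5.        ]]
```

Emit:
{"name": "jog_arm", "arguments": {"deltas": [0.4,-3.6,-0.46,3.3,0,0,0,0.4,-3.6,-0.46,3.3,0,0,0,0.4,-3.6,-0.46,3.3,0,0,0,0.4,-3.7,-0.46,3.3,0,0,0,0.4,0,0,0,0,0,9.5,0.4,0,0,0,0,0,9.5,0.4,0,0,0,0,0,9.5,0.4,0,0,0,0,0,9.5,0.4,0,0,0,0,0,0], "newtons": 40}}

```text
time_s: 3.88
tool_pos: [656.6, -145.0, 121.3]
orientation: [2.822, 1.38, 0.0]
wrist_force: [-0.2, -0.3, -0.3]
gripper_width: 0.599
```

```bash
python3 - <<'E'
from h import *
T,o=pose(); print(np.round(T,3),o['time_s'],o['gripper_width'],np.round(o['wrist_force'],1))
d=shot('wrist','w1.png')
for t,z in [('adapter_c',7),('pot_seat',32)]:
    for b in r.trace('wrist',t)[:1]:
        m=b['region'].astype(np.uint8); c=max(cv2.findContours(m,0,2)[0],key=cv2.contourArea)
        for zz in (0,7,14):
            W=topl(d,c.reshape(-1,2),zz)[:,:2]; rect=cv2.minAreaRect(W.astype(np.float32))
            print(t,b['confidence'],zz,np.round(rect[0],1),np.round(rect[1],1),round(rect[2],1), W.mean(0))
E
```

```text
[[ 6.14000e-01  7.89000e-01  0.00000e+00  6.56620e+02]
 [ 7.89000e-01 -6.14000e-01  0.00000e+00 -1.44998e+02]
 [ 0.00000e+00  0.00000e+00 -1.00000e+00  1.21342e+02]
 [ 0.00000e+00  0.00000e+00  0.00000e+00  1.00000e+00]] 3.875 0.5989566444287887 [-0.2 -0.3 -0.3]
adapter_c 0.62 0 [ 655.9 -145.8] [40.1 14.6] 57.2 [ 656.62350059 -145.05988327]
adapter_c 0.62 7 [ 657.3 -143.9] [38.9 14.2] 57.2 [ 658.01750514 -143.23258685]
adapter_c 0.62 14 [ 658.7 -142.1] [37.8 13.8] 57.2 [ 659.41150969 -141.40529043]
pot_seat 0.97 0 [ 576.1 -266.3] [38.6 94.2] 51.2 [ 579.87779164 -270.17275453]
pot_seat 0.97 7 [ 579.8 -261. ] [37.5 91.5] 51.2 [ 583.50261282 -264.70872222]
pot_seat 0.97 14 [ 583.5 -255.6] [36.4 88.7] 51.2 [ 587.127434   -259.24468991]
```

View pics/w1.png

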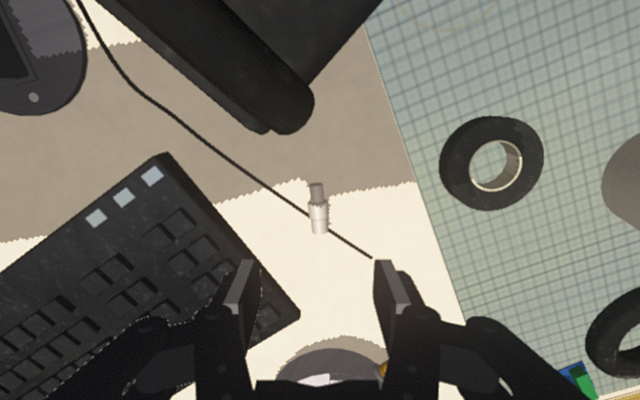

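Emit:
{"name": "jog_arm", "arguments": {"deltas": [0.4,0.1,0,4.8,0,0,0,0.4,0,0,4.8,0,0,0,0.4,0,0,0,0,0,0,1,0,0,0,0,0,0,1,0,0,0,0,0,0,1,0,0,0,0,0,0,1,0,0,0,0,0,0,1,0,0,0,0,0,0], "newtons": 40}}

```text
time_s: 5.03
tool_pos: [658.0, -144.4, 26.7]
orientation: [2.822, 1.377, 0.002]
wrist_force: [-0.6, 0.3, 5.0]
gripper_width: 0.141
```

Emit:
{"name": "jog_arm", "arguments": {"deltas": [1,0,0,0,0,0,0,1,0,0,-4,0,0,0,1,0,0,-5,0,0,0,1,0,0,0,0,0,0]}}

```text
time_s: 5.52
tool_pos: [660.2, -145.3, 120.9]
orientation: [2.817, 1.374, 0.011]
wrist_force: [-0.1, -0.1, 0.2]
gripper_width: 0.14
```

```bash
python3 - <<'E'
from h import *
T,o=pose(); print(np.round(T,3),o['time_s'],o['gripper_width'],np.round(o['wrist_force'],1))
d=shot('wrist','w2.png');d=shot('side','s2.png');
d=shot('scene');
E
```

```text
[[ 6.16000e-01  7.88000e-01  9.00000e-03  6.60172e+02]
 [ 7.88000e-01 -6.16000e-01 -4.00000e-03 -1.45252e+02]
 [ 3.00000e-03  1.00000e-02 -1.00000e+00  1.20909e+02]
 [ 0.00000e+00  0.00000e+00  0.00000e+00  1.00000e+00]] 5.525 0.1403187976764129 [-0.1 -0.1  0.2]
```

View pics/w2.png

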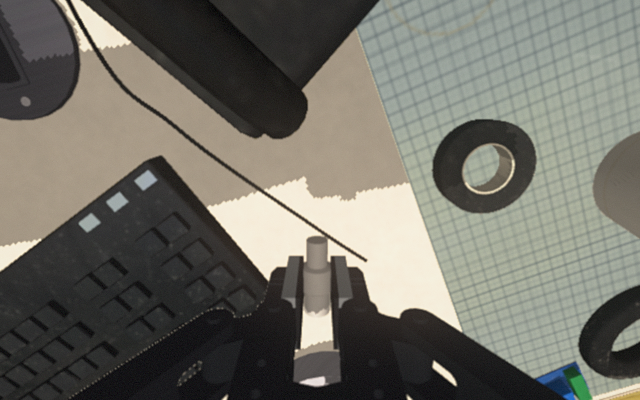

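Emit:
{"name": "jog_arm", "arguments": {"deltas": [1,-4.5,0.24,0,0,0,0,1,-4.5,0.24,0,0,0,0,1,-4.5,0.24,0,0,0,0,1,-4.4,0.22,0,0,0,0,1,0,0,0,0,0,0,1,0,0,0,0,0,0]}}

```text
time_s: 6.42
tool_pos: [553.7, -290.2, 113.5]
orientation: [-2.821, -1.375, 0.002]
wrist_force: [0.2, -0.4, -0.5]
gripper_width: 0.142
```

```bash
python3 - <<'E'
from h import *
T,o=pose(); print(np.round(T,3),o['time_s'],o['gripper_width'],np.round(o['wrist_force'],1))
d=shot('wrist','w3.png')
im=d['img'][:,:,::-1].copy()
for rr,z,th0,th1 in [(54,31,0,6.28),(47,31,0,6.28),(36,23,0,6.28),(37,38,.096-.873,.096+.873)]:
    a=np.linspace(th0,th1,100); q=proj(d,np.c_[557+rr*np.cos(a),-292.3+rr*np.sin(a),np.full(100,z)])
    for p in q:
        if -100<p[0]<800 and -100<p[1]<600: cv2.circle(im,tuple(int(v) for v in p),1,(0,0,255),-1)
cv2.imwrite('pics/w3o.png',im)
E
```

```text
[[ 6.16000e-01  7.88000e-01 -2.00000e-03  5.53653e+02]
 [ 7.88000e-01 -6.16000e-01  2.00000e-03 -2.90248e+02]
 [ 0.00000e+00 -3.00000e-03 -1.00000e+00  1.13511e+02]
 [ 0.00000e+00  0.00000e+00  0.00000e+00  1.00000e+00]] 6.425 0.141950800993018 [ 0.2 -0.4 -0.5]
```

View pics/w3.png

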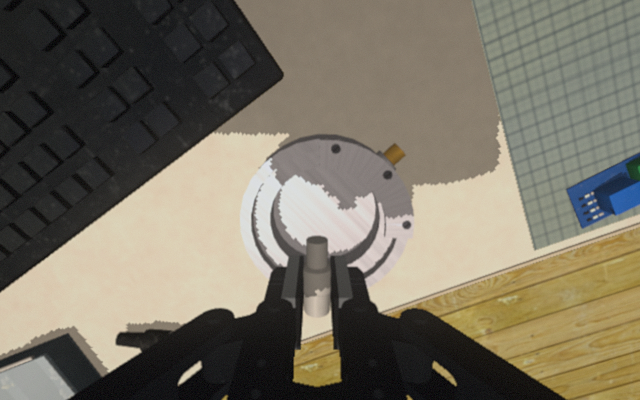

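View pics/w3o.png

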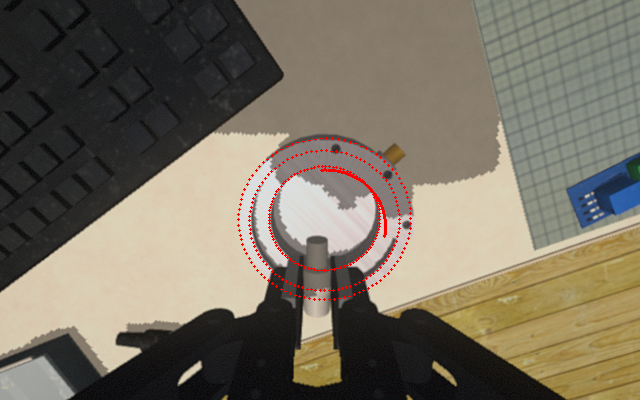

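Emit:
{"name": "jog_arm", "arguments": {"deltas": [1,0,0.4,2.5,0,0,0,1,0,0,3.0,0,0,0,1,0,0,1,0,0,0,1,0,0,0,0,0,0,1,0,0,0,0,0,0]}}

```text
time_s: 7.1
tool_pos: [558.5, -293.7, 51.6]
orientation: [2.822, 1.377, 0.002]
wrist_force: [0.5, -0.5, -0.5]
gripper_width: 0.141
```

Emit:
{"name": "jog_arm", "arguments": {"deltas": [1,0,0,1.3,0,0,0,1,0,0,0.4,0,0,0,1,0,0,0,0,0,0,1,0,0,0,0,0,0]}}

```text
time_s: 7.6
tool_pos: [557.6, -293.6, 33.5]
orientation: [2.824, 1.377, 0.0]
wrist_force: [-0.1, 0.0, -0.4]
gripper_width: 0.139
```

Release: bottom is about 2 mm above the floor; go 1.5 mm lower, open partly, and lift.

Emit:
{"name": "jog_arm", "arguments": {"deltas": [1,0,0,0.15,0,0,0,1,0,0,0,0,0,0,0.66,0,0,0,0,0,0,0.66,0,0,0,0,0,0,0.66,0,0,0,0,0,0,0.66,0,0,0,0,0,0,0.66,0,0,-3,0,0,0,0.66,0,0,-6,0,0,0,0.66,0,0,0,0,0,0]}}

```text
time_s: 8.72
tool_pos: [560.9, -295.9, 128.7]
orientation: [2.813, 1.372, 0.009]
wrist_force: [0.0, -0.9, -0.6]
gripper_width: 0.34
```

```bash
python3 - <<'E'
from h import *
T,o=pose(); print(np.round(T,3),o['time_s'],o['gripper_width'],np.round(o['wrist_force'],1))
d=shot('wrist','w4.png')
im=d['img'][:,:,::-1].copy()
for rr,z,th0,th1 in [(54,31,0,6.28),(47,31,0,6.28),(36,23,0,6.28),(37,38,.096-.873,.096+.873)]:
    a=np.linspace(th0,th1,100); q=proj(d,np.c_[557+rr*np.cos(a),-292.3+rr*np.sin(a),np.full(100,z)])
    for p in q:
        if -100<p[0]<800 and -100<p[1]<600: cv2.circle(im,tuple(int(v) for v in p),0,(0,0,255),-1)
cv2.imwrite('pics/w4o.png',cv2.resize(im[100:320,200:460],None,None,2.7,2.7,2))
E
```

```text
[[ 6.16000e-01  7.88000e-01  1.00000e-02  5.60925e+02]
 [ 7.88000e-01 -6.16000e-01 -8.00000e-03 -2.95916e+02]
 [ 0.00000e+00  1.30000e-02 -1.00000e+00  1.28650e+02]
 [ 0.00000e+00  0.00000e+00  0.00000e+00  1.00000e+00]] 8.725 0.3396393550836352 [ 0.  -0.9 -0.6]
```

View pics/w4o.png

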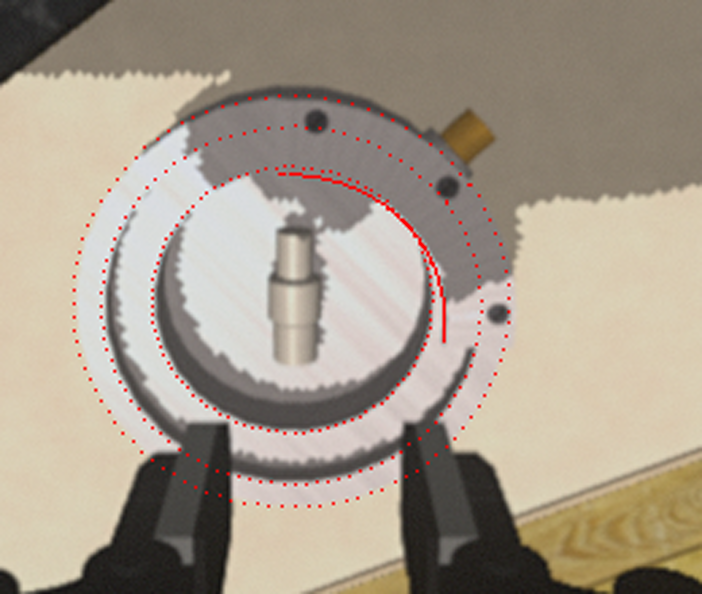

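View pics/w4.png

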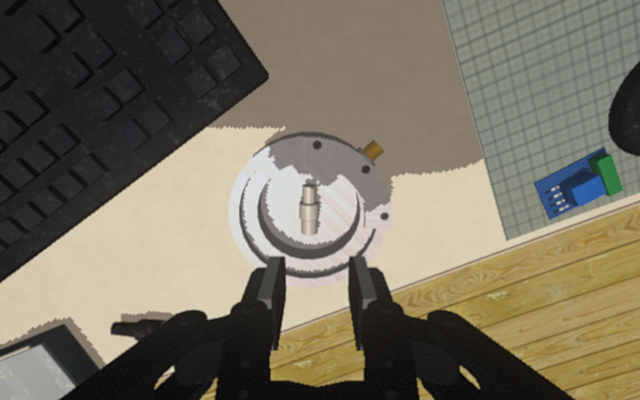

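Emit:
{"name": "jog_arm", "arguments": {"deltas": [0.5,0,0,0,0,0,0,0.5,0,0,0,0,0,0,0.5,0,0,0,0,0,0]}}

```text
time_s: 9.15
tool_pos: [556.9, -293.0, 120.3]
orientation: [-2.822, -1.376, 0.002]
wrist_force: [-0.6, 0.3, 0.2]
gripper_width: 0.501
```

```bash
cat > ov.py <<'E'
from h import *
def ov(d,f,cx,cy,th,sl,k):
    im=d['img'][:,:,::-1].copy(); im=cv2.resize(im,None,None,k,k,interpolation=cv2.INTER_CUBIC)
    for rr,z,th0,th1 in [(54,31,0,6.28),(47,31,0,6.28),(36,23,0,6.28),(37,38,th-.873,th+.873),(54,38,th-.873,th+.873)]:
        a=np.linspace(th0,th1,150); q=proj(d,np.c_[cx+rr*np.cos(a),cy+rr*np.sin(a),np.full(150,z)])
        for p in (q+.5)*k:
            if -100<p[0]<5000 and -100<p[1]<5000: cv2.circle(im,tuple(int(v) for v in p),0,(0,0,255),-1)
    x0,x1,y0,y1=[v*k for v in sl]
    cv2.imwrite('pics/'+f,im[y0:y1,x0:x1])
E
python3 - <<'E'
from ov import *
T,o=pose(); print(np.round(T,3),o['time_s'],o['gripper_width'])
d=shot('wrist','w5.png')
import pickle; pickle.dump(d,open('w5.pkl','wb'))
ov(d,'w5o.png',557,-292.3,.096,(200,440,110,300),3)
E
```

```text
[[ 6.16000e-01  7.88000e-01 -2.00000e-03  5.56900e+02]
 [ 7.88000e-01 -6.16000e-01  2.00000e-03 -2.93026e+02]
 [-0.00000e+00 -3.00000e-03 -1.00000e+00  1.20269e+02]
 [ 0.00000e+00  0.00000e+00  0.00000e+00  1.00000e+00]] 9.15 0.5014696796174161
```

View pics/w5o.png

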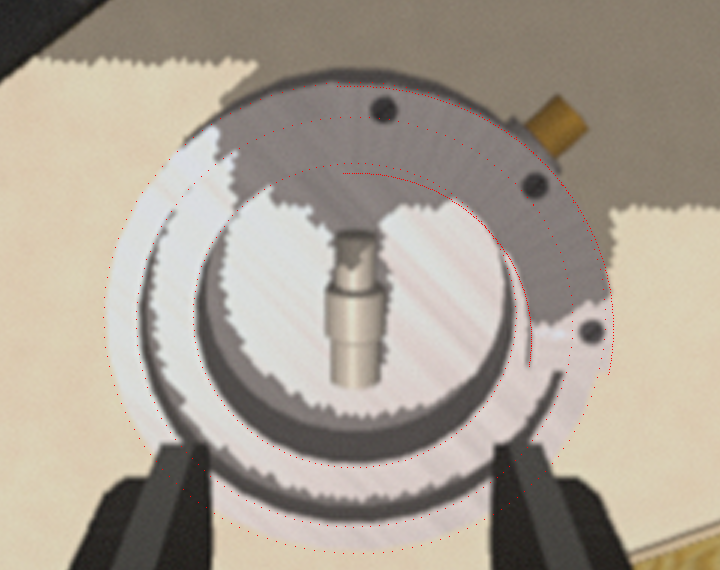

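Emit:
{"name": "jog_arm", "arguments": {"deltas": [0.4,2.7,-2.0,0,0,0,0,0.4,4.5,-3.2,0,0,0,0,0.4,4.5,-3.2,0,0,0,0,0.4,4.5,-3.2,0,0,0,0,0.4,4.5,-3.2,0,0,0,0,0.4,4.5,-3.2,0,0,0,0,0.4,3.5,-2.42,0,0,0,0,0.4,0,0,0,0,0,-7.2,0.4,0,0,0,0,0,-7.2,0.4,0,0,0,0,0,0]}}

```text
time_s: 10.45
tool_pos: [573.2, 58.6, 121.5]
orientation: [-2.629, -1.719, 0.001]
wrist_force: [-0.2, -0.2, -0.9]
gripper_width: 0.6
```

Emit:
{"name": "jog_arm", "arguments": {"deltas": [0.4,0,0,0,0,0,0,0.4,0,0,0,0,0,0]}}

```text
time_s: 10.7
tool_pos: [573.4, 58.2, 121.8]
orientation: [-2.63, -1.718, 0.0]
wrist_force: [-0.0, 0.1, -0.3]
gripper_width: 0.595
```

```bash
python3 - <<'E'
from h import *
T,o=pose(); print(np.round(T,3),o['time_s'],o['gripper_width'])
d=shot('wrist','w6.png')
for b in r.trace('wrist','cover_c')[:2]:
    m=b['region'].astype(np.uint8); c=max(cv2.findContours(m,0,2)[0],key=cv2.contourArea)
    W=topl(d,c.reshape(-1,2),3)[:,:2]; print(b['confidence'],cv2.minEnclosingCircle(W.astype(np.float32)))
cv2.imwrite('pics/w6x.png',cv2.resize(d['img'][100:330,180:460,::-1],None,None,2.5,2.5,2))
E
```

```text
[[ 4.02000e-01  9.16000e-01 -0.00000e+00  5.73355e+02]
 [ 9.16000e-01 -4.02000e-01  0.00000e+00  5.81760e+01]
 [-0.00000e+00 -0.00000e+00 -1.00000e+00  1.21765e+02]
 [ 0.00000e+00  0.00000e+00  0.00000e+00  1.00000e+00]] 10.7 0.5946830101838164
0.91 ((572.4088134765625, 59.35536193847656), 45.57057571411133)
```

View pics/w6x.png

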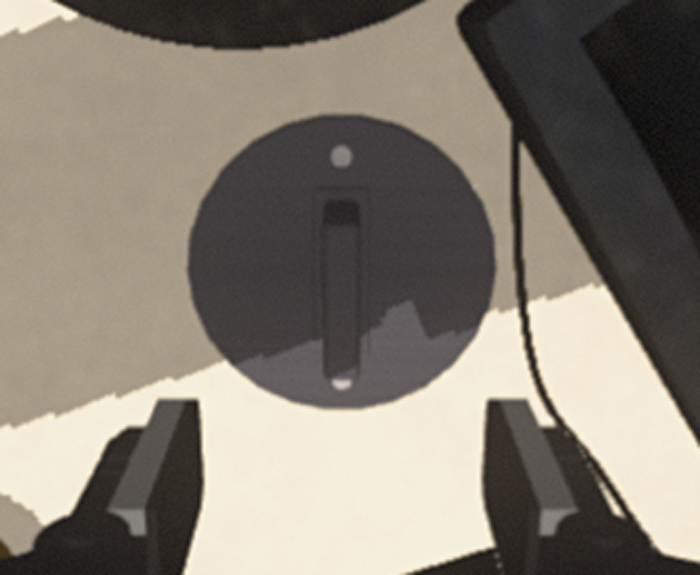

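View pics/w6.png

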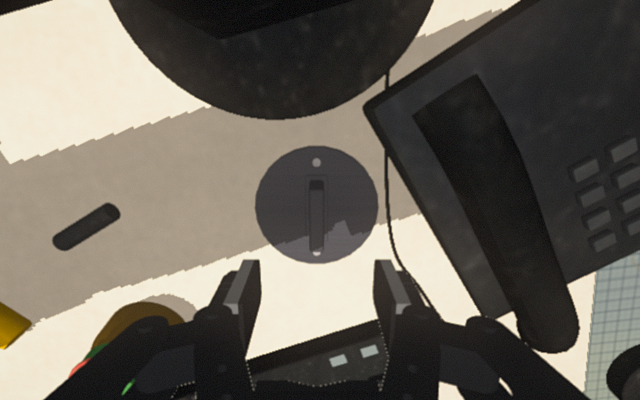

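Emit:
{"name": "jog_arm", "arguments": {"deltas": [0.5,0.05,-0.1,4.0,0,0,0,0.5,0,0,4.0,0,0,0,0.5,0,0,1.0,0,0,0,0.5,0,0,0,0,0,0,0.5,0,0,0,0,0,0], "newtons": 80}}

```text
time_s: 11.42
tool_pos: [574.2, 59.1, 33.8]
orientation: [2.627, 1.719, 0.004]
wrist_force: [0.3, -0.2, 0.4]
gripper_width: 0.502
```

Emit:
{"name": "jog_arm", "arguments": {"deltas": [0.5,0,0,0.15,0,0,0,0.5,0,0,0,0,0,0,1,0,0,0,0,0,0,1,0,0,0,0,0,0,1,0,0,0,0,0,0,1,0,0,0,0,0,0,1,0,0,0,0,0,0]}}

```text
time_s: 12.3
tool_pos: [572.9, 59.3, 30.7]
orientation: [2.628, 1.72, 0.001]
wrist_force: [-0.2, -0.3, 2.6]
gripper_width: 0.101
```

Emit:
{"name": "jog_arm", "arguments": {"deltas": [1,0,0,-2.0,0,0,0,1,0,0,-4.0,0,0,0,1,0,0,-3,0,0,0,1,0,0,0,0,0,0,1,0,0,0,0,0,0]}}

```text
time_s: 12.92
tool_pos: [571.7, 59.3, 119.3]
orientation: [-2.628, -1.719, 0.002]
wrist_force: [-0.3, 1.3, -1.2]
gripper_width: 0.103
```

```bash
cat > plan.py <<'E'
import numpy as np
a=np.linspace(0,2*np.pi,361)
def clr(c,th,h):
    # underside centre at u=-c, height h, tilt th (lip side low). returns seat,rim,lip clearances
    s,co=np.sin(th),np.cos(th)
    seat=h-45*s
    U,V=np.meshgrid(np.arange(-60,60,.5),np.arange(0,60,.5)); R=np.hypot(U,V)
    x=(U+c)/co
    inb=np.hypot(x,V)<=45.3
    zb=h-(U+c)*np.tan(th)
    rim=(R>=47)&(R<=54)&inb
    cr=(zb[rim]-8).min() if rim.any() else 9
    x2=(U+c-6*s)/co
    lip=(R>=37)&(R<=54)&(np.abs(np.arctan2(V,U))<=.873)&((np.hypot(x2,V)<=45.3)|inb)
    zt=zb+6/co
    cl=(11-zt[lip]).min() if lip.any() else 9
    side=47-( -c+45*co+6*s)
    return seat,cr,cl,side
if __name__=='__main__':
    for c in [24,20,16,13,11,10,8,6,4,2,0.5,0]:
        best=None
        for th in np.radians(np.arange(3,16,.5)):
            for e in np.arange(.3,4,.2):
                h=e+45*np.sin(th); k=clr(c,th,h); m=min(k[0]+.5,k[1],k[2])
                if best is None or m>best[0]: best=(m,np.degrees(th),e,h,k)
        print(c,np.round(best[:4],2),np.round(best[4],2))
E
python3 plan.py; python3 -c "
from h import *
T,o=pose(); print(np.round(T,3),o['time_s'],o['gripper_width'],np.round(o['wrist_force'],1),np.round(o['moment'],2))
d=shot('wrist','w7.png')"
```

```text
24 [ 4.4  13.5   3.9  14.41] [ 3.9   4.48  9.   25.84]
20 [ 4.4  12.5   3.9  13.64] [ 3.9   4.53  9.   21.77]
16 [ 4.4  11.5   3.9  12.87] [ 3.9   4.46  9.   17.71]
13 [ 4.4  11.    3.9  12.49] [ 3.9   4.68  9.   14.68]
11 [ 1.8 10.5  1.3  9.5] [ 1.3   2.06  1.88 12.66]
10 [ 1.79 10.    1.3   9.11] [ 1.3   1.82  1.79 11.64]
8 [1.6  9.5  1.1  8.53] [1.1  1.78 1.74 9.63]
6 [1.54 8.5  1.1  7.75] [1.1  1.54 1.67 7.61]
4 [1.51 8.   1.1  7.36] [1.1  2.03 1.51 5.6 ]
2 [1.8  5.5  1.3  5.61] [1.3  1.9  1.86 3.63]
0.5 [2.2  3.   1.7  4.06] [1.7  9.   2.22 2.25]
0 [2.19 3.   1.7  4.06] [1.7  9.   2.19 1.75]
[[ 4.00000e-01  9.16000e-01 -2.00000e-03  5.71652e+02]
 [ 9.16000e-01 -4.00000e-01  0.00000e+00  5.93050e+01]
 [-1.00000e-03 -2.00000e-03 -1.00000e+00  1.19270e+02]
 [ 0.00000e+00  0.00000e+00  0.00000e+00  1.00000e+00]] 12.925 0.10314378842340068 [-0.3  1.3 -1.2] [-0.02 -0.03 -0.02]
```

View pics/w7.png

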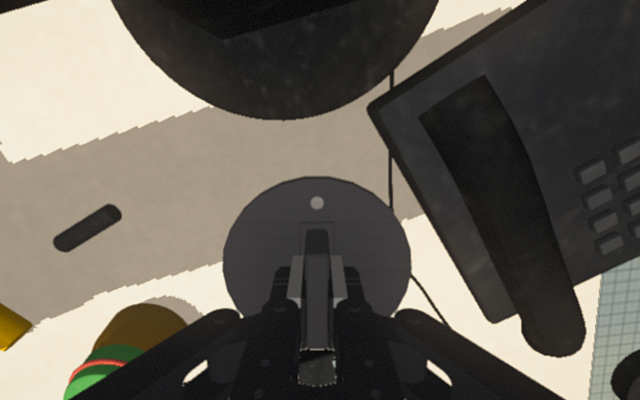

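```bash
python3 - <<'E'
from h import *
d=shot('wrist'); d['T']=np.array(d['hand_eye'])  # tool frame
im=cv2.resize(d['img'][:,:,::-1],None,None,3,3,interpolation=cv2.INTER_CUBIC)
a=np.linspace(0,2*np.pi,300)
for z,col in [(24.7,(0,0,255)),(30.7,(0,255,0))]:
    for p in (proj(d,np.c_[45*np.cos(a),45*np.sin(a),np.full(300,z)])+.5)*3: cv2.circle(im,tuple(int(v) for v in p),0,col,-1)
cv2.imwrite('pics/w8.png',im[480:1080,570:1350])
E
```

```text
(no output)
```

View pics/w8.png

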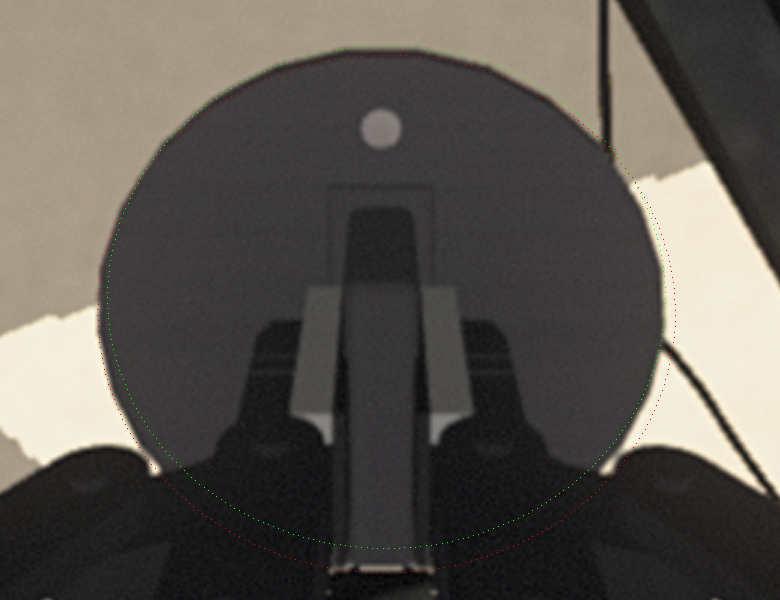

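Emit:
{"name": "jog_arm", "arguments": {"deltas": [1,-2.5,0.83,0,0,0,0,1,-4.5,1.5,0,0,0,0,1,-5,1.66,0,0,0,0,1,-5,1.66,0,0,0,0,1,-5,1.66,0,0,0,0,1,-5,1.66,0,0,0,0,1,-4.5,1.5,0,0,0,0,1,-2.17,0.72,0,0,0,0,1,0,0,0,0,0,-9.7,1,0,0,0,0,0,-9.7]}}

```text
time_s: 14.28
tool_pos: [539.7, -293.5, 118.7]
orientation: [-2.293, -2.142, 0.0]
wrist_force: [0.3, -0.1, -1.2]
gripper_width: 0.098
```

Emit:
{"name": "jog_arm", "arguments": {"deltas": [1,0,0,0,0,0,-9.7,1,0,0,0,5.5,0,0,1,0,0,0,5.5,0,0,1,0,0,0,0,0,0,1,0,0,0,0,0,0]}}

```text
time_s: 14.9
tool_pos: [540.0, -293.4, 119.4]
orientation: [-2.019, -2.224, 0.213]
wrist_force: [-0.2, -1.0, -1.5]
gripper_width: 0.1
```

```bash
cat >> h.py <<'E'
POT=np.array([557.5,-292.5]); YAW=np.radians(5.5)
def state():
    T,o=pose(); L=np.array([np.cos(YAW),np.sin(YAW)]); N=np.array([-L[1],L[0]])
    C=T[:3,3]+30.7*T[:3,2]; n=-T[:3,2]
    w=C[:2]-POT; th=np.degrees(np.arcsin(n[:2]@L)); lat=np.degrees(np.arcsin(n[:2]@N)); h=C[2]-23
    yaw=np.degrees(np.arctan2(T[1,1],T[0,1]))
    print('t',o['time_s'],'C u %.1f v %.1f h %.2f tilt %.2f lat %.2f yaw %.1f e %.2f lead %.1f'%(w@L,w@N,h,th,lat,yaw,h-45*np.sin(np.radians(th)),w@L+45*np.cos(np.radians(th))),'grip',round(o['gripper_width'],3),'F',np.round(o['wrist_force'],1),'M',np.round(o['moment'],2))
    return T
def dtool(c,h,th,lat=0):
    """delta to reach target: first translate (tool axes) so that after rotating rx about TCP cover centre at u=-c,v=0,h"""
    T=state(); th=np.radians(th); L=np.array([np.cos(YAW),np.sin(YAW),0]); z=np.array([0,0,1.])
    n=np.sin(th)*L+np.cos(th)*z; P=np.array([*POT,23])-c*L+h*z+30.7*n
    y=np.cos(th)*L-np.sin(th)*z; x=np.cross(y,-n); Rt=np.c_[x,y,-n]
    d=T[:3,:3].T@(P-T[:3,3])/10; rv=np.degrees(R.from_matrix(T[:3,:3].T@Rt).as_rotvec())
    print('->',(c,h,round(np.degrees(th),1)),'d cm',np.round(d,2),'rot',np.round(rv,1))
E
python3 - <<'E'
from h import *
dtool(24,16,11)
E
```

```text
t 14.9 C u -23.3 v 0.9 h 66.26 tilt 11.00 lat -0.07 yaw 5.5 e 57.67 lead 20.8 grip 0.1 F [-0.2 -1.  -1.5] M [-0.02 -0.06 -0.01]
-> (24, 16, np.float64(11.0)) d cm [-0.09  0.89  4.95] rot [-0.  -0.1  0. ]
```

Emit:
{"name": "jog_arm", "arguments": {"deltas": [1,-0.1,0.3,2.0,0,0,0,1,0,0.4,2.0,0,0,0,1,0,0,0,0,0,0,1,0,0,0,0,0,0,1,0,0,0,0,0,0]}}

```text
time_s: 15.52
tool_pos: [540.2, -295.6, 80.5]
orientation: [-2.022, -2.225, 0.214]
wrist_force: [-0.5, 0.9, -1.5]
gripper_width: 0.099
```

```bash
python3 - <<'E'
from ov import *
dtool(24,16,11)
d=shot('wrist','w9.png'); ov(d,'w9o.png',557.5,-292.5,.096,(170,430,130,340),3)
d=shot('side'); ov(d,'s9o.png',557.5,-292.5,.096,(200,340,200,320),5)
E
```

```text
t 15.525 C u -23.3 v -1.4 h 27.38 tilt 10.93 lat 0.06 yaw 5.5 e 18.85 lead 20.9 grip 0.099 F [-0.5  0.9 -1.5] M [-0.01 -0.17 -0.03]
-> (24, 16, np.float64(11.0)) d cm [0.14 0.15 1.13] rot [ 0.1  0.1 -0. ]
```

View pics/w9o.png

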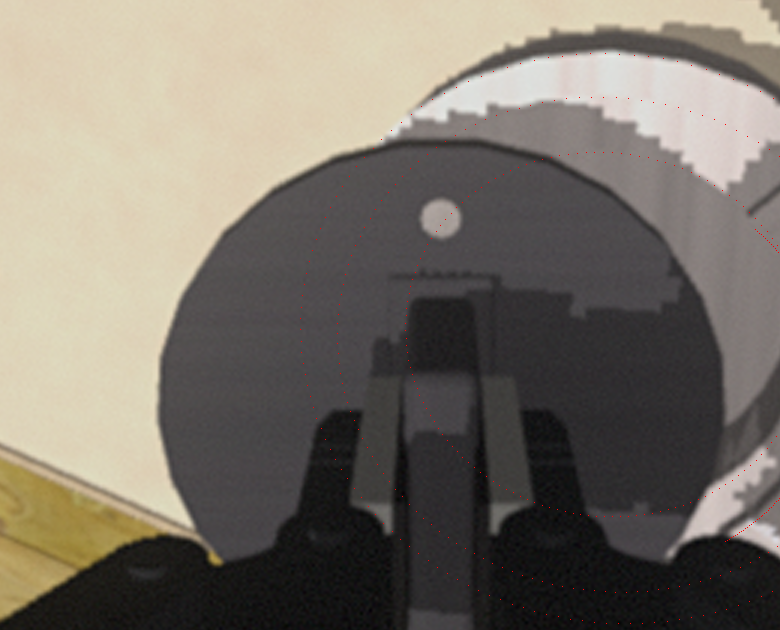

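View pics/s9o.png

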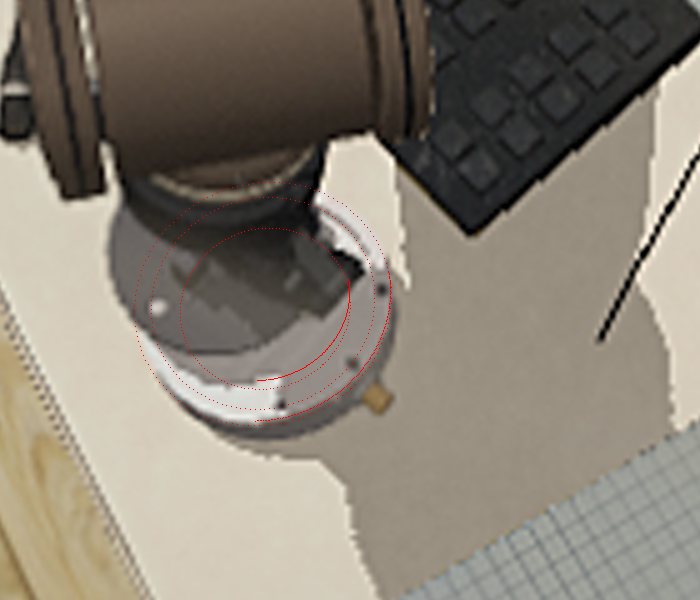

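```bash
sed -i 's/,0,(0,0,255),-1)/,1,(0,0,255),-1)/' ov.py; python3 - <<'E'
from ov import *
state()
d=shot('wrist'); ov(d,'w10o.png',557.5,-292.5,.096,(270,530,110,310),3)
d=shot('scene'); ov(d,'c10o.png',557.5,-292.5,.096,(350,470,180,290),6)
E
```

```text
t 15.625 C u -23.3 v -1.4 h 27.45 tilt 10.93 lat 0.06 yaw 5.5 e 18.92 lead 20.9 grip 0.095 F [ 0.2  0.4 -1.8] M [-0.03 -0.1   0.01]
```

View pics/w10o.png

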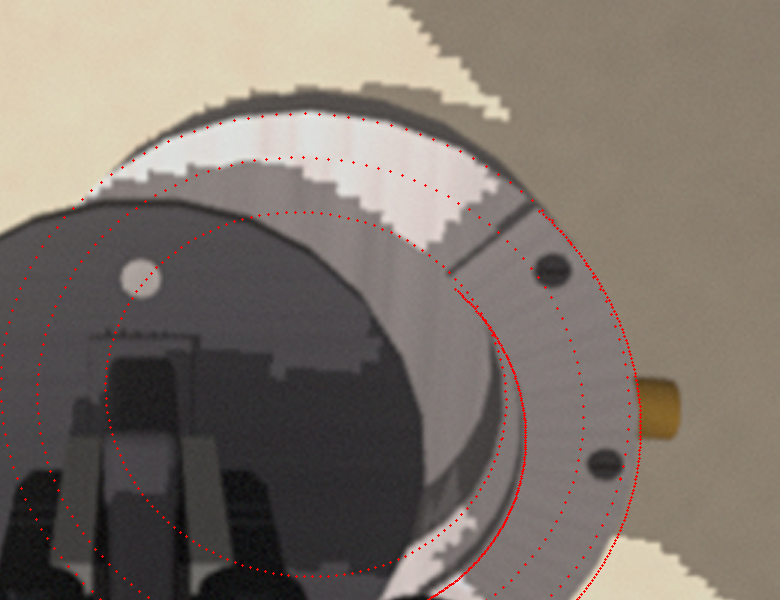

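View pics/c10o.png

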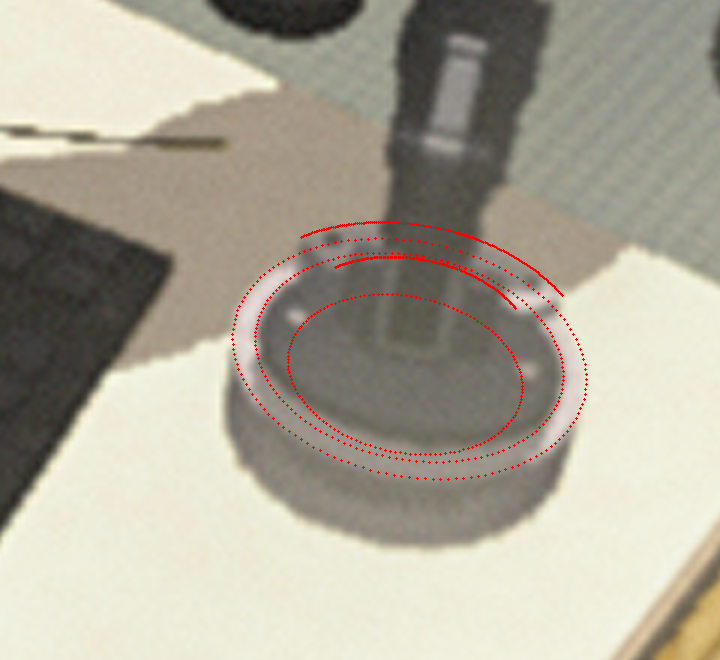

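Emit:
{"name": "jog_arm", "arguments": {"deltas": [1,0.07,0.08,0.6,0,0,0,1,0.03,0.07,0.5,0,0,0,1,0,0,0,0,0,0,1,0,0,0,0,0,0,1,0,0,0,0,0,0]}}

```text
time_s: 16.35
tool_pos: [539.1, -294.3, 68.8]
orientation: [-2.021, -2.225, 0.214]
wrist_force: [-1.0, 1.1, -0.7]
gripper_width: 0.104
```

```bash
python3 - <<'E'
from h import *
dtool(13,12.5,11)
E
```

```text
t 16.35 C u -24.3 v -0.1 h 15.70 tilt 10.98 lat 0.01 yaw 5.5 e 7.13 lead 19.9 grip 0.104 F [-1.   1.1 -0.7] M [ 0.04 -0.06 -0.03]
-> (13, 12.5, np.float64(11.0)) d cm [0.01 1.17 0.1 ] rot [ 0.  0. -0.]
```

Emit:
{"name": "jog_arm", "arguments": {"deltas": [1,0,0.4,0.03,0,0,0,1,0,0.4,0.03,0,0,0,1,0,0.35,0.04,0,0,0,1,0,0,0,0,0,0,1,0,0,0,0,0,0]}}

```text
time_s: 16.98
tool_pos: [550.0, -293.1, 65.4]
orientation: [-2.02, -2.224, 0.214]
wrist_force: [-0.4, -0.5, -1.9]
gripper_width: 0.099
```

```bash
python3 - <<'E'
from h import *
dtool(11,9.8,10.5); dtool(8,8.5,9.5)
E
```

```text
t 16.975 C u -13.4 v 0.1 h 12.25 tilt 11.01 lat -0.01 yaw 5.5 e 3.66 lead 30.8 grip 0.099 F [-0.4 -0.5 -1.9] M [ 0.04 -0.11 -0.02]
-> (11, 9.8, np.float64(10.5)) d cm [-0.01  0.25  0.2 ] rot [-0.5 -0.   0. ]
t 16.975 C u -13.4 v 0.1 h 12.25 tilt 11.01 lat -0.01 yaw 5.5 e 3.66 lead 30.8 grip 0.099 F [-0.4 -0.5 -1.9] M [ 0.04 -0.11 -0.02]
-> (8, 8.5, np.float64(9.5)) d cm [-0.01  0.52  0.27] rot [-1.5 -0.   0. ]
```

Emit:
{"name": "jog_arm", "arguments": {"deltas": [1,0,0.1,0.2,-0.5,0,0,1,0,0,0,0,0,0,1,0,0.28,0.05,-0.5,0,0,1,0,0.14,0.02,-0.5,0,0,1,0,0,0,0,0,0,1,0,0,0,0,0,0]}}

```text
time_s: 17.73
tool_pos: [554.6, -292.7, 61.9]
orientation: [-2.034, -2.239, 0.186]
wrist_force: [-0.2, -0.4, -1.2]
gripper_width: 0.103
```

```bash
python3 - <<'E'
from h import *
dtool(4,7.4,8)
E
```

```text
t 17.725 C u -8.0 v 0.1 h 8.61 tilt 9.50 lat 0.00 yaw 5.5 e 1.18 lead 36.4 grip 0.103 F [-0.2 -0.4 -1.2] M [ 0.01 -0.07  0.07]
-> (4, 7.4, np.float64(8.0)) d cm [-0.01  0.33  0.05] rot [-1.5  0.   0. ]
```

No contact; continue to c=4.

Emit:
{"name": "jog_arm", "arguments": {"deltas": [1,0,0.17,0.02,-0.7,0,0,1,0,0.17,0.03,-0.8,0,0,1,0,0,0,0,0,0,1,0,0,0,0,0,0]}}

```text
time_s: 18.23
tool_pos: [557.8, -292.4, 60.8]
orientation: [-2.046, -2.253, 0.158]
wrist_force: [-0.0, -1.0, -1.8]
gripper_width: 0.101
```

```bash
python3 - <<'E'
from ov import *
dtool(2,5.9,6.0);dtool(0,4.5,4)
d=shot('wrist'); ov(d,'w11o.png',557.5,-292.5,.096,(240,500,110,310),3)
E
```

```text
t 18.225 C u -3.9 v 0.1 h 7.43 tilt 8.00 lat -0.00 yaw 5.5 e 1.17 lead 40.6 grip 0.101 F [-0.  -1.  -1.8] M [-0.01 -0.1  -0.01]
-> (2, 5.9, np.float64(6.0)) d cm [-0.01  0.11  0.13] rot [-2. -0. -0.]
t 18.225 C u -3.9 v 0.1 h 7.43 tilt 8.00 lat -0.00 yaw 5.5 e 1.17 lead 40.6 grip 0.101 F [-0.  -1.  -1.8] M [-0.01 -0.1  -0.01]
-> (0, 4.5, np.float64(4.0)) d cm [-0.01  0.22  0.24] rot [-4. -0. -0.]
```

View pics/w11o.png

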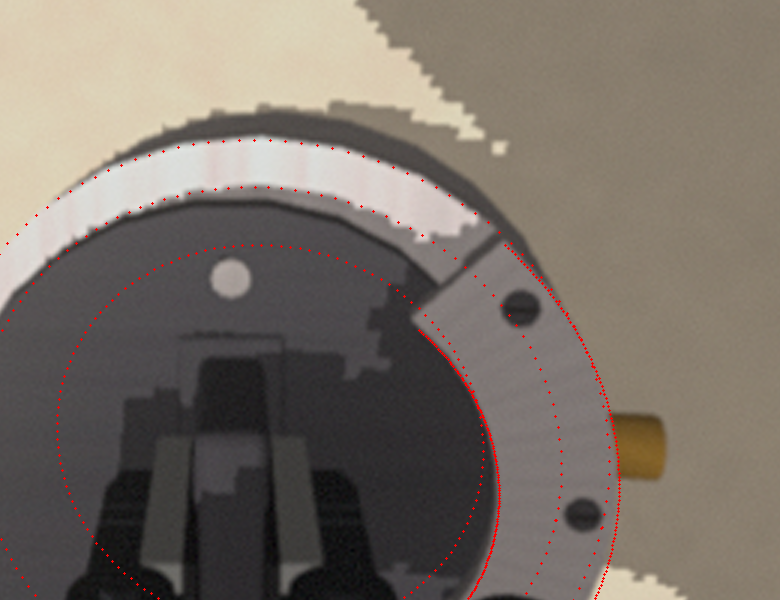

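Emit:
{"name": "jog_arm", "arguments": {"deltas": [1,0,0.12,0.12,-2,0,0,1,0,0,0,0,0,0,1,0,0.14,0.1,-2,0,0,1,0,0,0,0,0,0,1,0,0,0,0,0,0]}}

```text
time_s: 18.9
tool_pos: [560.1, -292.2, 58.4]
orientation: [-2.08, -2.29, 0.08]
wrist_force: [0.9, -0.6, -0.2]
gripper_width: 0.099
```

```bash
python3 - <<'E'
from ov import *
dtool(-0.5,1.5,0)
d=shot('wrist'); ov(d,'w12o.png',557.5,-292.5,.096,(190,450,110,310),3)
d=shot('scene'); ov(d,'c12o.png',557.5,-292.5,.096,(350,470,180,290),6)
E
```

```text
t 18.9 C u 0.5 v 0.0 h 4.75 tilt 4.00 lat -0.00 yaw 5.5 e 1.61 lead 45.4 grip 0.099 F [ 0.9 -0.6 -0.2] M [ 0.   -0.05 -0.03]
-> (-0.5, 1.5, np.float64(0.0)) d cm [-0.   -0.19  0.33] rot [-4.  0. -0.]
```

View pics/w12o.png

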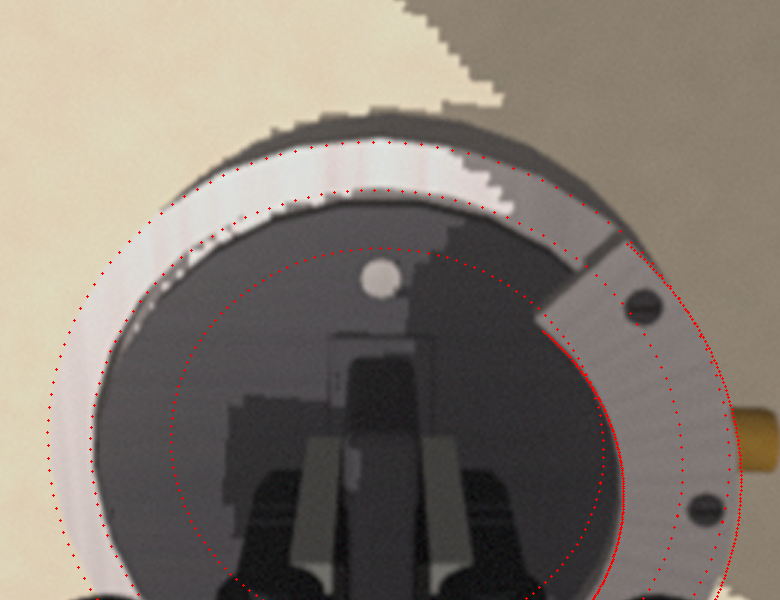

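View pics/c12o.png

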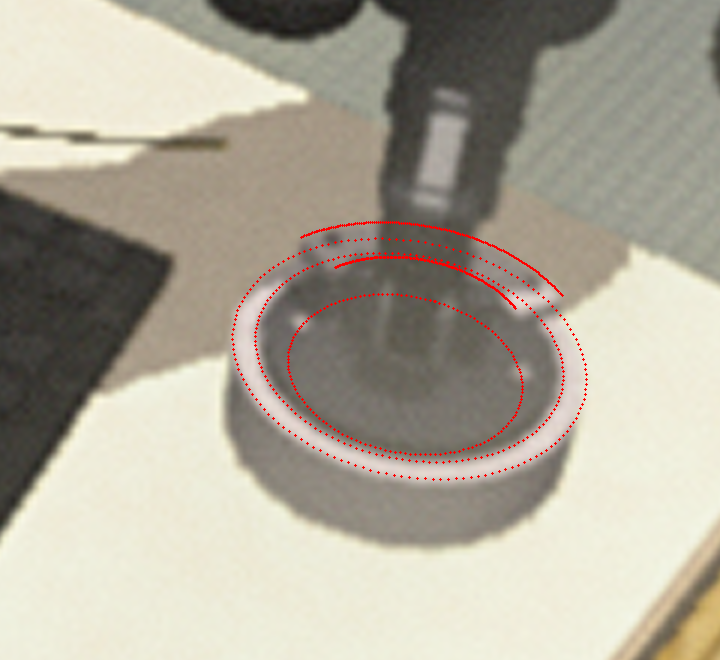

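Emit:
{"name": "jog_arm", "arguments": {"deltas": [1,0,-0.1,0.16,-2,0,0,1,0,-0.11,0.17,-2,0,0,1,0,0,0,0,0,0,1,0,0,0,0,0,0]}}

```text
time_s: 19.5
tool_pos: [557.8, -292.5, 55.2]
orientation: [2.113, 2.325, 0.0]
wrist_force: [-0.0, -0.8, -1.0]
gripper_width: 0.101
```

```bash
python3 - <<'E'
from ov import *
dtool(0,0.5,0)
E
```

```text
t 19.5 C u 0.3 v -0.0 h 1.54 tilt -0.01 lat 0.01 yaw 5.5 e 1.54 lead 45.3 grip 0.101 F [-0.  -0.8 -1. ] M [ 0.1   0.02 -0.04]
-> (0, 0.5, np.float64(0.0)) d cm [ 0.   -0.03  0.1 ] rot [ 0.  0. -0.]
```

Flat, no contact forces. Lower until it touches.

Emit:
{"name": "jog_arm", "arguments": {"deltas": [1,0,0,0.1,0,0,0,1,0,0,0,0,0,0,1,0,0,0.08,0,0,0,1,0,0,0,0,0,0,1,0,0,0,0,0,0]}}

```text
time_s: 20.12
tool_pos: [558.1, -292.4, 53.8]
orientation: [2.112, 2.325, 0.0]
wrist_force: [-0.9, 1.4, 2.8]
gripper_width: 0.1
```

```bash
python3 - <<'E'
from ov import *
state()
d=shot('wrist'); ov(d,'w13o.png',557.5,-292.5,.096,(190,450,110,310),3)
E
```

```text
t 20.125 C u 0.6 v 0.0 h 0.05 tilt -0.02 lat 0.01 yaw 5.5 e 0.07 lead 45.6 grip 0.1 F [-0.9  1.4  2.8] M [0.1  0.1  0.04]
```

View pics/w13o.png

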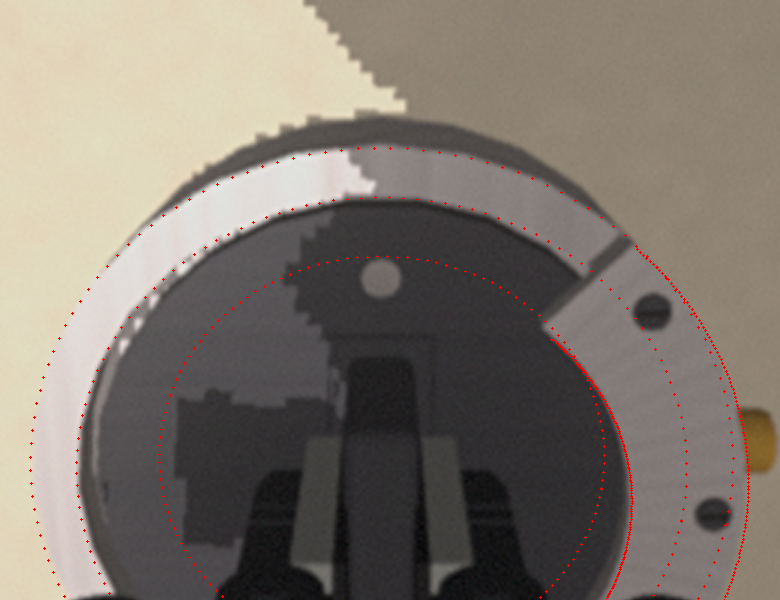

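Emit:
{"name": "jog_arm", "arguments": {"deltas": [0.72,0,0,0,0,0,0,0.72,0,0,0,0,0,0,0.72,0,0,0,0,0,0,0.72,0,0,0,0,0,0,0.72,0,0,-1,0,0,0,0.72,0,0,-3,0,0,0,0.72,0,0,-5,0,0,0,0.72,0,0,-5,0,0,0,0.72,0,0,0,0,0,0,0.72,0,0,0,0,0,0]}}

```text
time_s: 21.42
tool_pos: [557.8, -292.3, 193.7]
orientation: [2.112, 2.325, 0.0]
wrist_force: [0.3, 0.2, -0.3]
gripper_width: 0.278
```

```bash
python3 - <<'E'
from ov import *
state()
d=shot('wrist','w14.png'); ov(d,'w14o.png',557.5,-292.5,.096,(200,440,120,310),3)
d=shot('scene','c14.png'); ov(d,'c14o.png',557.5,-292.5,.096,(350,470,180,290),6)
d=shot('side','s14.png')
cv2.imwrite('pics/s14x.png',cv2.resize(d['img'][200:310,190:330,::-1],None,None,5,5,2))
E
```

```text
t 21.425 C u 0.3 v 0.2 h 139.95 tilt -0.02 lat 0.01 yaw 5.5 e 139.97 lead 45.3 grip 0.278 F [ 0.3  0.2 -0.3] M [-0.02 -0.03 -0.01]
```

View pics/w14o.png

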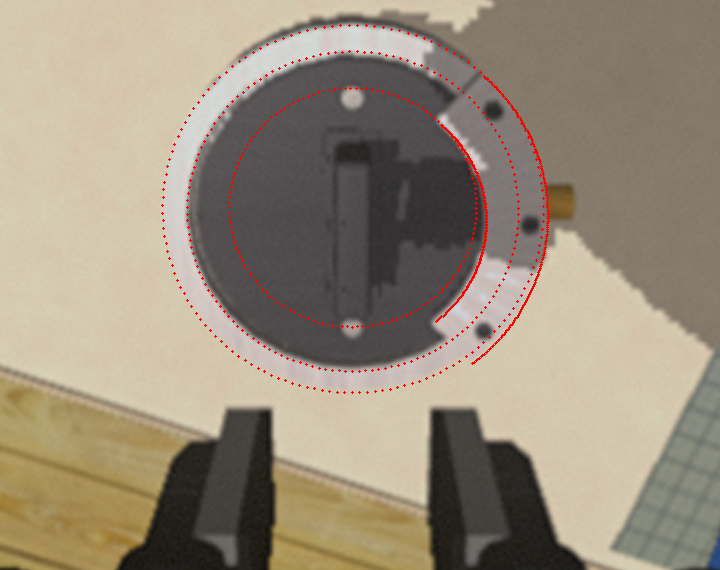

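View pics/c14.png

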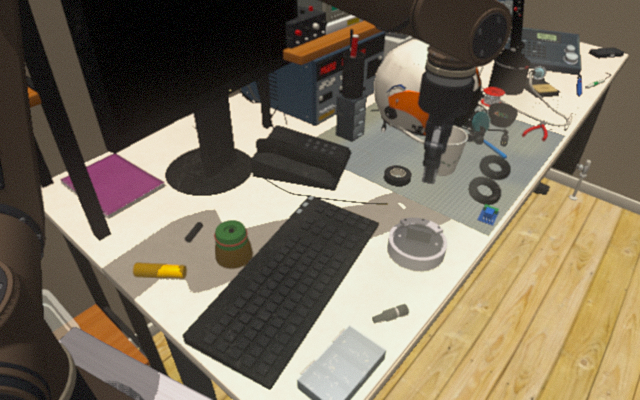

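View pics/s14.png

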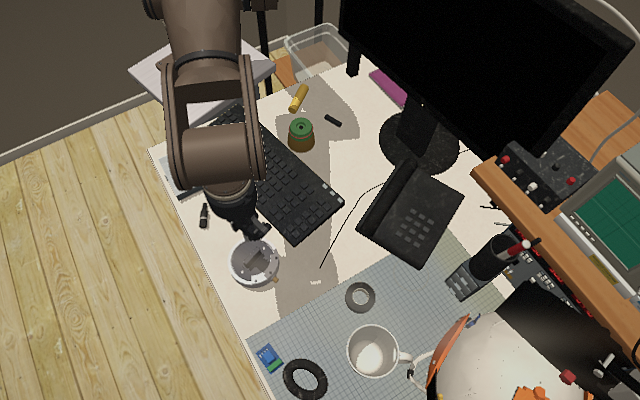

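```bash
python3 -c "
from h import *
print(r.job_done()); print(r.observe()['time_s'])"
```

```text
the job is handed in; nothing more can be done
None
the job is handed in; nothing more can be done
```

The adapter is lying in the pot's well and the cover is closed flat on its seat with one edge under the lip. I handed the job in at about 21.6 s of the 54 s allowed.

**Adapter:** I picked it up from its spot on the cord near (657, -144) and laid it in the well. A wrist picture taken before closing showed it lying near the centre of the well.

**Cover:** I gripped it by its bar and tilted it 11° with the lip side low. I slid that edge under the lip while easing the tilt off, then lowered the far edge until it was flat. It touched the seat at the expected height (computed gap 0.05 mm) with a few newtons of contact force.

**Last checks:** After I let go and raised the hand about 14 cm, the wrist picture showed the cover centred inside the rim with its edge under the lip. The jar, cell and plug looked to be where they were in the first scene and side pictures, judged by eye. The wrist force was near zero.

**Disagreements:**
- The wrist camera drew the held disc about 1.3 mm off to one side, within the stated calibration error. A closer picture before lowering did not show the offset, so I made no correction for it.
- The lip's end appeared about 3° from where I had estimated it, which did not affect the fit.

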